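# Load the carving sled and hold its index plunger out

## Task

Set the small round and the small square printing block, carved face up, each fully home in the nest of its own shape on the carving sled, and let go of them. Then take the black knob of the sled's sprung index plunger, pull it straight up to its stop and finish while still holding it there, so that I can shift the sled's board to its next hole. Leave the mallet, chisel and long block where they lie.

Things in the scene. Friction and masses are not known exactly. Their poses are not given: they have to be found in the camera images.
- sled: Carving sled, fixed to the bench: steel bed 160 (x) x 330 (y) mm carrying a wooden board 120 x 280 mm, top 50 mm above the bench, between steel rails (|x| 62 to 79 mm, 42 mm high). Origin: centre of its underside, on the bench; z up. The index plunger's axis is at x +46, y +105 mm, on a steel bracket (x +28 to +79, 34 mm wide in y, top 74 mm above the bench).
- round_nest (a point): Centre of the floor of the round nest in the sled's board: a flat-bottomed recess 54 mm in diameter with a 3 mm chamfered mouth, 12 mm deep, floor lined with black rubber (floor 38 mm above the bench), at x = 0, y = -80 mm of the sled; axes as the sled's.
- square_nest (a point): Centre of the floor of the square nest in the sled's board: a flat-bottomed recess 48 x 48 mm with a 3 mm chamfered mouth, sides along the sled's x and y, 12 mm deep, floor lined with black rubber (floor 38 mm above the bench), at x = 0, y = +15 mm of the sled; axes as the sled's.
- round_block: Round wooden printing block, loose, a cylinder 50 mm in diameter and 45 mm high, about 50 to 100 g; white carved top face. Starts upright on the bench. Origin: centre of its underside, z up through the carved face.
- square_block: Square wooden printing block, loose, 44 x 44 mm and 45 mm high, about 50 to 100 g; white carved top face. Starts upright on the bench at any yaw. Origin: centre of its underside, x and y square to its sides, z up through the carved face.
- pull_knob (a point): Black upright cylindrical knob of the index plunger, 28 mm in diameter, 34 mm high. Point: centre of its underside, z up; at rest 84 mm above the bench, 10 mm above the bracket (a bush 20 mm across stands between). It does not turn; it only slides straight up, with the pin below it.
- plunger (a joint): Travel of the index plunger in m: 0 = pin fully in its hole in the board (10 mm deep), 0.016 = knob pulled up to its hard stop, pin clear above the board. A spring pulls it back down: about 6 N at 0 rising by 0.35 N per mm to about 12 N at the stop; it snaps back if let go.
- mallet: Wooden mallet lying on the bench, to be left alone: handle 24 mm thick along x, head 56 mm in diameter, 90 mm long; 230 mm overall. Origin: on the bench under its head, 20 mm from the head's handle end; handle to -x.
- chisel: Carving chisel lying on the bench, to be left alone: 198 mm long along x, 22 mm high wooden handle to -x, steel blade to +x. Origin: on the bench, below the blade, 15 mm beyond the handle.
- long_block: Oblong printing block on the bench, fits neither nest, to be left alone: 130 (x) x 60 (y) x 45 mm. Origin: centre of its underside.

How it is judged:
By the outcome, as a careful person would: the job done as asked, in the order asked, and still so for the second after the job is handed in, while the arm keeps its last pose, push and grip.
It also fails if it takes over 72 s, if anything falls off the work surface, if the arm or the gripper's body presses on something with over 40 N, if the wrist force passes 120 N, or if a joint passes its speed limit or range.

## Robot

A 6-joint arm with a two-finger parallel gripper is mounted at the origin on the work surface. World frame = base frame: x ahead of the robot, y to its left, z up, the work surface at z = 0. Lengths are in mm, angles in rad, forces in N, time in s.
With the tool pointing down it reaches from about 350 to 875 mm from the base axis. Payload 4.2 kg.
Tool frame: the origin (TCP) lies between the finger pads; the fingertips stand 17 mm ahead of it and the grasp point (between the pads) lies 2 mm behind it; z points along the fingers, y is the line along which they close (so a half turn about z gives the same grasp; the last joint's range is limited). The gripper opens to 85 mm and grips with 20 to 120 N. Pads are 22 mm wide; open, the fingers measure 114 mm over their backs; the gripper's body (76 mm by 85 mm) begins 54 mm behind the grasp point. The pads swing forward as they close: fully open they stand 13 mm farther back than shut.
Start: joints at [1.588, 0.385, 0.008, 0, -1.194, -0.259], TCP at [149.625, 606.804, 248.312] pointing down, gripper open.
Joint ranges: [-3.14, 3.14], [-1.21, 2.06], [-1.07, 1.41], [-3.16, 2.05], [-2.99, -0.16], [-3.1, 3.1]. Speed limits (rad/s): [2.79, 2.79, 3.14, 3.14, 3.14, 3.14].

## Interface

Orientations are given as a unit quaternion [x, y, z, w].
In Python, from bench import arm gives the robot as it stands.
- The arm moves only by the tool inch_along, called by a JSON object that holds its "name" and its "arguments". Schema: {"type":"object","properties":{"segments":{"type":"array","items":{"type":"array","prefixItems":[{"type":"array","items":{"type":"number"},"minItems":3,"maxItems":3},{"type":"array","items":{"type":"number"},"minItems":3,"maxItems":3}],"minItems":2,"maxItems":2},"minItems":1,"maxItems":10},"aperture":{"type":"number"},"only":{"type":"string"},"quiet":{"type":"boolean"},"lines":{"type":"string"}},"required":["segments"],"additionalProperties":false}. segments is a list of rows, 1 to 10 of them, each written [[dx, dy, dz], [rx, ry, rz]]: dx, dy, dz in shares of 60 cm (1.0 is 60 cm), then a rotation vector rx, ry, rz in fractions of the full range, 1 being 60 degrees; each row is the pose to reach, as a shift and turn from the pose commanded when the call began, along the tool's axes at that moment; what a row does not reach only later rows make up. A row lasts 1/10 s, in which the tool goes at most 50 mm and 0.15 rad, less where a joint would pass 70% of its speed; a pose out of reach is approached as far as the arm can. aperture is the finger opening in mm, set as the call begins (left out keeps the last). The fingers move at their own pace and stop on an object; the grip force is fixed at half the most. Time passes only in rows, so rows that do not move let the fingers close. The tool returns the time, the measured TCP pose, the force, the opening and the grip force at its end. only (a regular expression) keeps the lines of the reply that match it, lines (a string "A,B") keeps lines A to B, and quiet returns only ok. No shift or turn number may pass 1 either way. Input that does not fit is refused with a message, and nothing moves.
- arm.read_state(): the state, without advancing time (a new reading comes with each control period).
- arm.get_image(name): name is "scene" or "top"; returns the picture (400x640x3 uint8, blue, green, red); there is no depth.
- arm.get_calibration(name): a dict with "K" (3x3 intrinsics, pixels), "rvec" (rotation vector, rad) and "tvec" (3), from world to camera coordinates, as OpenCV has them. Camera axes: x right, y down, z forward; pixel columns grow to the right and rows downward; lengths in mm; the calibration is good to about 2 mm. A picture is of the moment at which its call begins. get_calibration takes no time and is no camera call.
- arm.job_done(): hands the job in; it is judged then, once.
The state is a dict: "clock": time; "joints": joint angles; "joint_vel": joint speeds; "joint_efforts": joint torques, N m; "position": TCP position; "ee_rot": TCP orientation; "contact_force": force on the tool from outside, world axes, zero at the start; "wrist_torque": the same for the moment, N m; "gripper_width": finger opening in mm; "grasp_force": force on a finger pad.
Only numpy, scipy, OpenCV 4.12 (cv2) and the standard library are available. Lean on these libraries where they do the work, as an engineer would, in place of code of your own. Each camera call takes 0.05 s, during which the arm holds its last target. There are 200 camera calls.

## Working session

There is one attempt and no reset: what is moved stays moved. The work goes in short steps, Python scripts to look and compute and a tool call to move; the robot and the scene stay as the last step left them, time stands still between calls to the robot, and variables do not carry over. Pictures are saved under pics/ and viewed, at most 11 in all, crops included, and the job is handed in when it is done.

```bash
ls; mkdir -p pics
```

Run:
```python
from bench import arm
import cv2
for n in("scene","top"):
    cv2.imwrite(f"pics/{n}0.png",arm.get_image(n))
    print(arm.get_calibration(n))
s=arm.read_state();print(s)
```

```text
bench.py
pics
{'K': array([[427.07588977,   0.        , 320.5173151 ],
       [  0.        , 427.07588977, 205.20182871],
       [  0.        ,   0.        ,   1.        ]]), 'rvec': array([ 2.29666553,  1.06251128, -0.33513661]), 'tvec': array([-373.76594878, -326.45356315, 1439.58071899])}
{'K': array([[433.47141694,   0.        , 319.75894977],
       [  0.        , 433.47141694, 194.6022999 ],
       [  0.        ,   0.        ,   1.        ]]), 'rvec': array([ 2.22787493, -1.9596082 ,  0.22620608]), 'tvec': array([ -76.45682866,  612.89187384, 1378.51051855])}
{'clock': 0.1, 'joints': array([ 1.58759843e+00,  3.85475765e-01,  6.74576402e-03, -4.38286112e-04,
       -1.19396106e+00, -2.58579214e-01]), 'joint_vel': array([0.00058528, 0.00153852, 0.00471995, 0.00294629, 0.00151023,
       0.00092211]), 'joint_efforts': array([-1.08072581e-03, -3.93324244e+01,  1.88927740e+01,  4.19795170e+00,
       -2.60244953e-03,  4.50833952e-06]), 'position': array([149.51919138, 606.35151029, 247.32623662]), 'ee_rot': array([ 9.92691656e-01, -1.20674510e-01, -7.17302871e-05,  9.66360225e-04]), 'contact_force': array([-0.27234434, -0.60680697,  1.52881343]), 'wrist_torque': array([-0.03058665,  0.07235646, -0.01389986]), 'grasp_force': 0.0, 'gripper_width': 85.22192030468105}
```

View pics/top0.png

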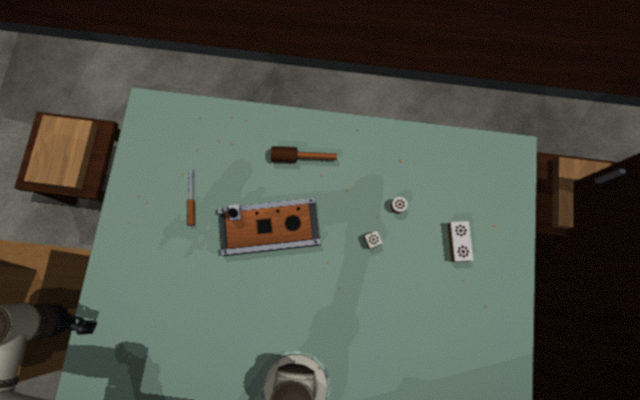

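View pics/scene0.png

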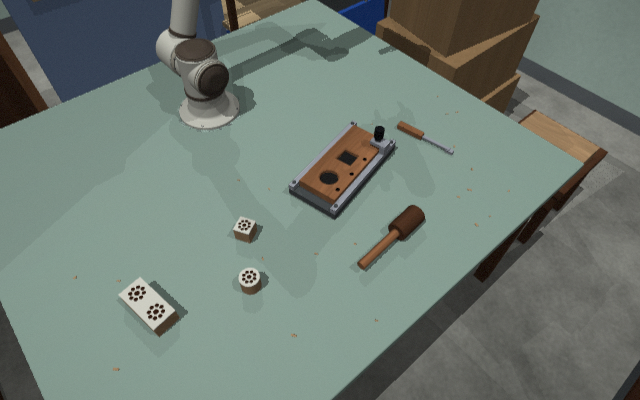

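The top view shows the sled near (268,227), its knob at (233,211), the square block at (373,240) and the round block at (399,205). The scene view shows the same items, with the knob at (380,132), the square block at (245,228) and the round block at (250,280). I'll enlarge both.

Run:
```python
import cv2
t=cv2.imread("pics/top0.png")[185:265,210:420];s=cv2.imread("pics/scene0.png")
cv2.imwrite("pics/topc.png",cv2.resize(t,None,fx=3.8,fy=3.8,interpolation=cv2.INTER_CUBIC))
s=s[115:300,225:405]
cv2.imwrite("pics/scenec.png",cv2.resize(s,None,fx=3.2,fy=3.2,interpolation=cv2.INTER_CUBIC))
```

```text
(no output)
```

View pics/topc.png

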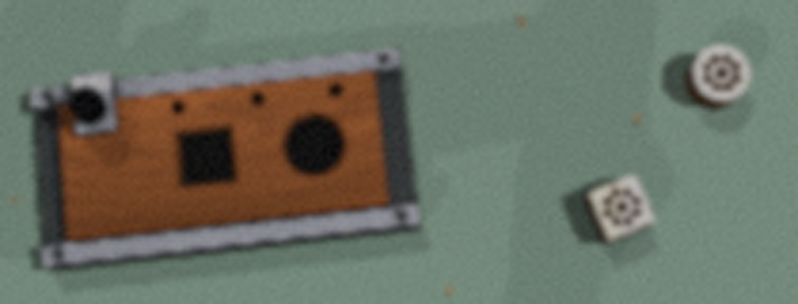

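View pics/scenec.png

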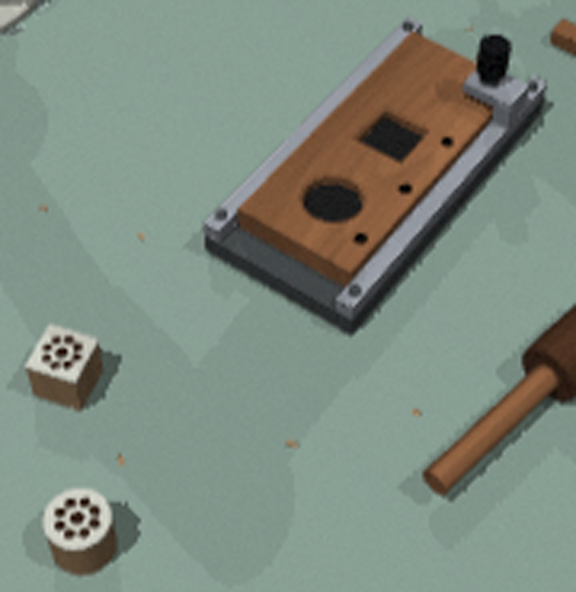

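The crops show these positions. In the top crop the round nest is at (315,144), the square nest at (207,157), the knob at (88,104), the round block at (721,73) and the square block at (621,207). In the scene crop they are at (333,200), (392,137), (494,42 at the top), (78,517) and (62,352). Next I'll fit the poses.

Create h.py:
```python
from bench import arm
import cv2,numpy as np
from scipy.spatial.transform import Rotation as R
C={n:arm.get_calibration(n) for n in("top","scene")}
CR={"top":(210,185,3.8),"scene":(225,115,3.2)}
def px(n,u,v):
    x,y,f=CR[n];return np.array([x+(u+.5)/f-.5,y+(v+.5)/f-.5])
def proj(n,P):
    c=C[n];return cv2.projectPoints(np.atleast_2d(np.float64(P)),c["rvec"],c["tvec"],c["K"],None)[0][:,0]
def tool(target,yaw=None):
    "shift in tool axes from measured pose to target TCP; pointing down; y axis along yaw"
    s=arm.read_state();r=R.from_quat(s["ee_rot"]);d=r.inv().apply(np.array(target)-s["position"])
    out=[d.round(1)]
    if yaw is not None:
        best=None
        for y in(yaw,yaw+np.pi):
            Y=np.array([np.cos(y),np.sin(y),0]);Z=np.array([0,0,-1.]);M=np.c_[np.cross(Y,Z),Y,Z]
            v=(r.inv()*R.from_matrix(M)).as_rotvec()
            if best is None or np.linalg.norm(v)<np.linalg.norm(best):best=v
        out.append(best.round(4))
    print(*out)
```

Run:
```python
from h import *
from scipy.optimize import least_squares
def fit(obs,x0,):
    def f(p):
        c,s=np.cos(p[2]),np.sin(p[2]);r=[]
        for n,P,uv in obs:
            P=np.array(P,float);W=[p[0]+c*P[0]-s*P[1],p[1]+s*P[0]+c*P[1],P[2]]
            r+=list(proj(n,W)[0]-px(n,*uv))
        return np.array(r)
    q=least_squares(f,x0,loss="soft_l1",x_scale=[100,100,1]);return q.x,f(q.x).reshape(-1,2).round(2)
T,S="top","scene"
sl=[(T,(0,15,50),(207,157)),(T,(0,-80,50),(315,144)),(S,(0,15,50),(392,137)),(S,(0,-80,50),(333,200)),
(T,(46,105,118),(88,104)),(S,(46,105,118),(494,42)),
(T,(60,-140,50),(377,72)),(T,(-60,-140,50),(387,210)),(T,(-60,140,50),(66,242)),
(S,(60,-140,50),(347,278)),(S,(-60,-140,50),(240,215)),(S,(-60,140,50),(417,33))]
print("sled",*fit(sl,[560,100,0]))
rb=[(T,(0,0,45),(721,73)),(S,(0,0,45),(78,517))]
print("round",*fit(rb,[560,-300,0]))
sq=[(T,(0,0,45),(621,207)),(S,(0,0,45),(62,352))]
print("sqc",*fit(sq,[500,-200,0]))
a=22
sq+=[(T,(a,a,45),(587,190)),(T,(a,-a,45),(640,177)),(T,(-a,-a,45),(655,224)),(T,(-a,a,45),(603,242)),
(S,(a,a,45),(103,343)),(S,(a,-a,45),(80,377)),(S,(-a,-a,45),(28,365)),(S,(-a,a,45),(54,325))]
for y in(0,.3,-.3):
  print("sq",*fit(sq,[500,-200,y]))
for n in C: print(n,R.from_rotvec(C[n]["rvec"]).inv().apply(-C[n]["tvec"]))
```

```text
sled [4.96340446e+02 1.57445343e+02 2.35064240e-01] [[ 0.32 -0.17]
 [ 0.32  0.24]
 [ 0.2  -1.14]
 [-0.12 -1.02]
 [-0.17 -0.69]
 [ 0.71  0.69]
 [ 0.07 -0.21]
 [ 1.13 -1.21]
 [ 0.97 -0.56]
 [ 0.83 -1.74]
 [-1.02 -2.35]
 [-1.34 -0.61]]
round [ 625.9715561  -269.12619809    0.        ] [[ 0.25  0.01]
 [ 0.12 -0.12]]
sqc [ 495.527141   -193.34620551    0.        ] [[ 0.44  0.03]
 [ 0.25 -0.23]]
sq [ 4.96241246e+02 -1.92152417e+02  4.58503888e-01] [[ 0.11 -0.23]
 [ 0.79 -0.3 ]
 [ 0.55  0.15]
 [-1.03 -0.69]
 [-0.3  -0.59]
 [ 0.95 -1.01]
 [-0.44 -1.08]
 [-1.48  1.3 ]
 [-0.33 -0.72]
 [ 0.03 -0.99]]
sq [ 4.96241246e+02 -1.92152417e+02  4.58503901e-01] [[ 0.11 -0.23]
 [ 0.79 -0.3 ]
 [ 0.55  0.15]
 [-1.03 -0.69]
 [-0.3  -0.59]
 [ 0.95 -1.01]
 [-0.44 -1.08]
 [-1.48  1.3 ]
 [-0.33 -0.72]
 [ 0.03 -0.99]]
sq [ 4.96241246e+02 -1.92152417e+02  4.58503956e-01] [[ 0.11 -0.23]
 [ 0.79 -0.3 ]
 [ 0.55  0.15]
 [-1.03 -0.69]
 [-0.3  -0.59]
 [ 0.95 -1.01]
 [-0.44 -1.08]
 [-1.48  1.3 ]
 [-0.33 -0.72]
 [ 0.03 -0.99]]
top [ 296.47835634  -32.6857495  1480.81247003]
scene [1087.78431074 -459.64092641  961.31216153]
```

Create ov.py:
```python
from h import *
import sys
def overlay(out,sled,rb,sq):
    ims=[]
    for n,F in(("top",3.8),("scene",3.2)):
        x0,y0,f=CR[n];im=cv2.imread(f"pics/{n}c.png")
        def dr(p,L,col):
            c,s=np.cos(p[2]),np.sin(p[2]);L=np.array(L,float)
            W=np.c_[p[0]+c*L[:,0]-s*L[:,1],p[1]+s*L[:,0]+c*L[:,1],L[:,2]]
            q=(proj(n,W)-[x0,y0]+.5)*f-.5
            cv2.polylines(im,[np.round(q*8).astype(int)],True,col,1,cv2.LINE_AA,3)
        bx=lambda a,b,x,y,z:[(x-a,y-b,z),(x+a,y-b,z),(x+a,y+b,z),(x-a,y+b,z)]
        ci=lambda r,x,y,z:[(x+r*np.cos(t),y+r*np.sin(t),z) for t in np.linspace(0,6.28,40)]
        Y=(0,255,255);G=(0,255,0);B=(255,100,0)
        dr(sled,bx(60,140,0,0,50),Y);dr(sled,bx(80,165,0,0,0),B)
        dr(sled,bx(24,24,0,15,47),G);dr(sled,ci(27,0,-80,47),G);dr(sled,bx(24,24,0,15,38),Y);dr(sled,ci(27,0,-80,38),Y)
        dr(sled,ci(14,46,105,118),G);dr(sled,ci(14,46,105,84),G)
        dr(rb,ci(25,0,0,45),G);dr(rb,ci(25,0,0,0),B);dr(sq,bx(22,22,0,0,45),G);dr(sq,bx(22,22,0,0,0),B)
        ims.append(im)
    w=max(i.shape[1] for i in ims);ims=[cv2.copyMakeBorder(i,0,0,0,w-i.shape[1],0) for i in ims]
    cv2.imwrite(out+"T.png",ims[0]);cv2.imwrite(out+"S.png",ims[1])
```

```bash
python3 -c "
from ov import *
overlay('pics/ov1',(496.3,157.4,.235),(626,-269.1,0),(496.2,-192.2,.4585))"
```

```text
(no output)
```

View pics/ov1T.png

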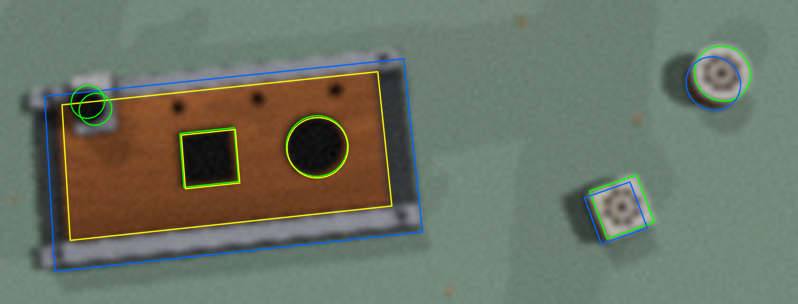

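View pics/ov1S.png

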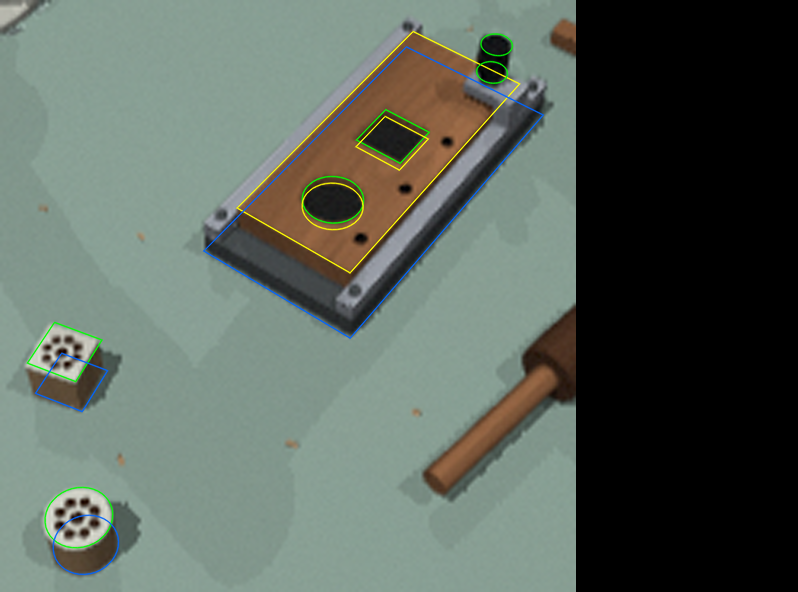

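The overlay agrees with both views to about 1–2 mm. I'll start with the square block.

```bash
python3 -c "
from h import *
tool((560,150,250));tool((496.2,-192.2,200),.4585)"
```

```text
[507.9 344.7  -2. ]
[527.9 692.1  48.7] [ 0.0018 -0.0009  0.8704]
```

The manual's scale: shifts go in shares of 60 cm and turns go in shares of 60 degrees. Converting my numbers, 400 mm / 600 = 0.6667, 360 mm / 600 = 0.6, 0.87 rad / 1.0472 = 0.8308.

{"name": "inch_along", "arguments": {"segments": [[[0.0667, 0.04, 0], [0, 0, 0.0764]], [[0.1333, 0.08, 0], [0, 0, 0.1528]], [[0.2, 0.12, 0], [0, 0, 0.2387]], [[0.2667, 0.1667, 0], [0, 0, 0.3151]], [[0.3333, 0.2167, 0], [0, 0, 0.4011]], [[0.4, 0.2667, 0], [0, 0, 0.4775]], [[0.4667, 0.3167, 0], [0, 0, 0.573]], [[0.5333, 0.3667, 0], [0, 0, 0.6685]], [[0.6, 0.4167, 0], [0, 0, 0.7639]], [[0.6667, 0.475, 0], [0, 0, 0.8308]]], "aperture": 85}}

```text
clock: 1.1
position: [468.9, 235.2, 248.1]
ee_rot: [0.849, -0.529, -0.0, 0.0]
contact_force: [0.2, 0.8, 0.3]
gripper_width: 85.0
grasp_force: 0.0
```

```bash
python3 -c "
from h import *
tool((496.2,-192.2,200),.4585)"
```

```text
[395.8 163.6  48.1] [ 0.0003 -0.     -0.0027]
```

Converted, 396 mm / 600 = 0.66, 352 mm / 600 = 0.5867.

{"name": "inch_along", "arguments": {"segments": [[[0.0733, 0.03, 0.0083], [0, 0, 0]], [[0.1467, 0.06, 0.0167], [0, 0, 0]], [[0.22, 0.09, 0.025], [0, 0, 0]], [[0.2933, 0.12, 0.0333], [0, 0, 0]], [[0.3667, 0.15, 0.0417], [0, 0, 0]], [[0.44, 0.18, 0.05], [0, 0, 0]], [[0.5133, 0.21, 0.0583], [0, 0, 0]], [[0.5867, 0.2417, 0.07], [0, 0, 0]], [[0.66, 0.2733, 0.08], [0, 0, 0]], [[0.66, 0.2733, 0.08], [0, 0, 0]]]}}

```text
clock: 2.1
position: [495.2, -195.2, 198.6]
ee_rot: [0.848, -0.531, -0.001, 0.001]
contact_force: [-0.7, -0.7, -0.4]
gripper_width: 85.2
grasp_force: 0.0
```

```bash
python3 -c "
from h import *
tool((496.2,-192.2,34),.4585)"
```

```text
[ -2.   -2.6 164.6] [ 0.0029  0.0014 -0.0066]
```

Converted, 105 mm / 600 = 0.175, 80 mm / 600 = 0.1333.

{"name": "inch_along", "arguments": {"segments": [[[0, 0, 0.0667], [0, 0, 0]], [[0, 0, 0.1333], [0, 0, 0]], [[0, 0, 0.175], [0, 0, 0]], [[0, 0, 0.175], [0, 0, 0]], [[0, 0, 0.175], [0, 0, 0]]]}}

```text
clock: 2.6
position: [496.8, -190.6, 95.7]
ee_rot: [0.85, -0.527, 0.0, 0.0]
contact_force: [-0.6, 0.4, 0.6]
gripper_width: 85.0
grasp_force: 0.0
```

```bash
python3 -c "
from h import *
tool((496.2,-192.2,34),.4585)
for n in C:cv2.imwrite(f'pics/{n}1.png',arm.get_image(n))
t=cv2.imread('pics/top1.png')[200:280,330:430];s=cv2.imread('pics/scene1.png')[170:270,195:295]
cv2.imwrite('pics/c1.png',np.hstack([cv2.resize(t,(400,320),interpolation=2),cv2.resize(s,(320,320),interpolation=2)]))"
```

```text
[ 1.2  1.2 61.7] [ 0.0004 -0.0003  0.0015]
```

View pics/c1.png

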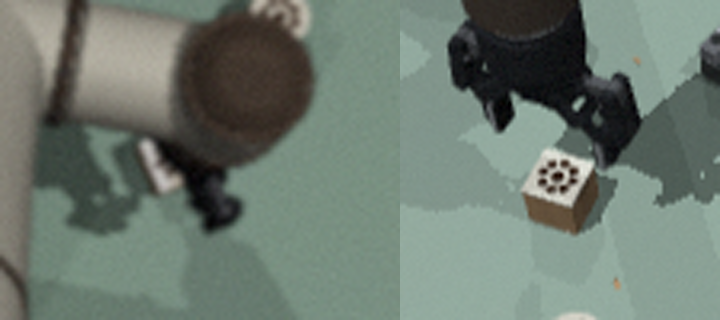

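The crop shows the open fingers straddling the square block, aligned with its sides. Now I'll descend and grip.

Converted, 61 mm / 600 = 0.1017, 40 mm / 600 = 0.0667.

{"name": "inch_along", "arguments": {"segments": [[[0.0017, 0.0017, 0.0333], [0, 0, 0]], [[0.0017, 0.0017, 0.0667], [0, 0, 0]], [[0.0017, 0.0017, 0.1017], [0, 0, 0]], [[0.0017, 0.0017, 0.1017], [0, 0, 0]], [[0.0017, 0.0017, 0.1017], [0, 0, 0]]]}}

```text
clock: 3.2
position: [497.0, -192.2, 35.7]
ee_rot: [0.85, -0.527, 0.001, -0.0]
contact_force: [0.8, 0.9, -0.4]
gripper_width: 84.8
grasp_force: 0.0
```

{"name": "inch_along", "arguments": {"segments": [[[0, 0, 0], [0, 0, 0]], [[0, 0, 0], [0, 0, 0]], [[0, 0, 0], [0, 0, 0]], [[0, 0, 0], [0, 0, 0]], [[0, 0, 0], [0, 0, 0]], [[0, 0, 0], [0, 0, 0]], [[0, 0, 0], [0, 0, 0]], [[0, 0, 0], [0, 0, 0]]], "aperture": 30}}

```text
clock: 4.0
position: [496.9, -192.3, 35.7]
ee_rot: [0.85, -0.527, 0.001, -0.0]
contact_force: [-0.9, 0.7, 7.0]
gripper_width: 42.9
grasp_force: 62.1
```

Converted, -160 mm / 600 = -0.2667, -130 mm / 600 = -0.2167.

{"name": "inch_along", "arguments": {"segments": [[[0, 0, -0.0167], [0, 0, 0]], [[0, 0, -0.0833], [0, 0, 0]], [[0, 0, -0.15], [0, 0, 0]], [[0, 0, -0.2167], [0, 0, 0]], [[0, 0, -0.2667], [0, 0, 0]], [[0, 0, -0.2667], [0, 0, 0]]]}}

```text
clock: 4.6
position: [498.4, -192.6, 199.9]
ee_rot: [0.85, -0.527, 0.005, -0.002]
contact_force: [-0.1, 1.0, -0.1]
gripper_width: 43.2
grasp_force: 61.3
```

```bash
python3 -c "
from h import *
tool((492.8,172.5,120),.235)"
```

```text
[-330.2 -156.3   79.1] [-0.0094 -0.0054  0.2247]
```

Converted, -330 mm / 600 = -0.55, -200 mm / 600 = -0.3333, 0.224 rad / 1.0472 = 0.2139.

{"name": "inch_along", "arguments": {"segments": [[[-0.0667, -0.0317, 0], [0, 0, 0.0286]], [[-0.1333, -0.0633, 0], [0, 0, 0.0573]], [[-0.2, -0.095, 0], [0, 0, 0.0859]], [[-0.2667, -0.1267, 0], [0, 0, 0.1146]], [[-0.3333, -0.1583, 0], [0, 0, 0.1432]], [[-0.4, -0.19, 0], [0, 0, 0.1719]], [[-0.4667, -0.2217, 0], [0, 0, 0.2005]], [[-0.5167, -0.245, 0.0167], [0, 0, 0.2139]], [[-0.55, -0.26, 0.05], [0, 0, 0.2139]], [[-0.55, -0.26, 0.1], [0, 0, 0.2139]]]}}

```text
clock: 5.6
position: [490.3, 176.0, 134.7]
ee_rot: [0.786, -0.618, 0.001, -0.002]
contact_force: [0.7, -0.5, -0.3]
gripper_width: 43.1
grasp_force: 61.4
```

{"name": "inch_along", "arguments": {"segments": [[[0, 0, 0], [0, 0, 0]], [[0, 0, 0], [0, 0, 0]], [[0, 0, 0], [0, 0, 0]]]}}

```text
clock: 5.9
position: [490.3, 172.8, 135.6]
ee_rot: [0.785, -0.619, 0.0, -0.001]
contact_force: [0.1, 0.1, 0.0]
gripper_width: 43.0
grasp_force: 61.2
```

```bash
python3 -c "
from h import *
tool((492.8,172.5,120),.235)
for n in C:cv2.imwrite(f'pics/{n}2.png',arm.get_image(n))
t=cv2.imread('pics/top2.png')[185:265,210:330];s=cv2.imread('pics/scene2.png')[80:230,275:410]
cv2.imwrite('pics/c2.png',np.hstack([cv2.resize(t,(390,260),interpolation=2),cv2.resize(s,(405,450),interpolation=2)[:260]]) if 0 else cv2.resize(s,(540,600),interpolation=2))"
```

```text
[ 0.8 -2.3 15.6] [-0.002   0.0004 -0.0004]
```

View pics/c2.png

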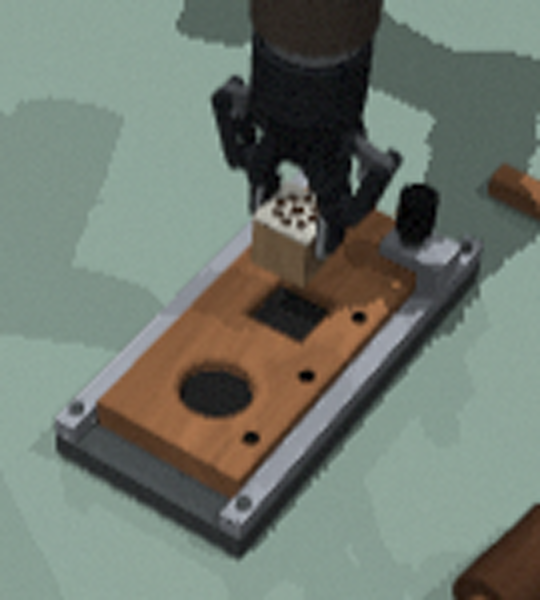

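The block is held level above the nest. Its lower left and front corners are at crop (252,262) and (305,287), and the upper left one is at (252,225).

Converted, 44 mm / 600 = 0.0733, 40 mm / 600 = 0.0667.

```bash
python3 -c "
from h import *
c,s=np.cos(.235),np.sin(.235)
for a,b,z in((-22,-22,100),(22,-22,100),(-22,-22,145),(22,-22,145)):
  print(a,b,z,(proj('scene',(490.3+c*a-s*b,172.8+s*a+c*b,z))[0]-[275,80])*4)
"
```

```text
-22 -22 100 [249.17235003 258.4343581 ]
22 -22 100 [301.14148624 285.44023106]
-22 -22 145 [252.2143933  211.55819458]
22 -22 145 [305.84312496 238.79469795]
```

{"name": "inch_along", "arguments": {"segments": [[[0.0017, -0.0033, 0.0333], [0, 0, 0]], [[0.0017, -0.0033, 0.0667], [0, 0, 0]], [[0.0017, -0.0033, 0.0733], [0, 0, 0]], [[0.0017, -0.0033, 0.0733], [0, 0, 0]], [[0.0017, -0.0033, 0.0733], [0, 0, 0]]]}}

```text
clock: 6.5
position: [492.5, 172.6, 91.5]
ee_rot: [0.785, -0.619, 0.0, -0.001]
contact_force: [0.4, 0.6, -0.2]
gripper_width: 42.9
grasp_force: 61.2
```

```bash
python3 -c "
from h import *
tool((492.8,172.5,73.7),.235)"
```

```text
[ 0.2 -0.2 17.8] [-0.0021  0.0006  0.0001]
```

Converted, 8 mm / 600 = 0.0133, 4 mm / 600 = 0.0067.

{"name": "inch_along", "arguments": {"segments": [[[0, 0, 0.0067], [0, 0, 0]], [[0, 0, 0.0133], [0, 0, 0]], [[0, 0, 0.0133], [0, 0, 0]], [[0, 0, 0.0133], [0, 0, 0]]]}}

```text
clock: 6.9
position: [491.7, 172.5, 82.3]
ee_rot: [0.785, -0.619, -0.0, -0.0]
contact_force: [-0.5, 1.2, -0.7]
gripper_width: 43.3
grasp_force: 61.2
```

{"name": "inch_along", "arguments": {"segments": [[[0, 0, 0.005], [0, 0, 0]], [[0, 0, 0.01], [0, 0, 0]], [[0, 0, 0.0133], [0, 0, 0]], [[0, 0, 0.0133], [0, 0, 0]]]}}

```text
clock: 7.3
position: [491.8, 172.5, 74.0]
ee_rot: [0.785, -0.619, -0.0, -0.0]
contact_force: [0.2, 1.5, -1.5]
gripper_width: 43.2
grasp_force: 61.1
```

```bash
python3 -c "
from h import *
tool((492.8,172.5,73.7),.235);print(arm.read_state()['wrist_torque'])"
```

```text
[ 0.2 -1.   0.3] [ 0.      0.0001 -0.    ]
[ 0.51149413 -0.04045422  0.01864873]
```

Converted, 2 mm / 600 = 0.0033, 1 mm / 600 = 0.0017.

{"name": "inch_along", "arguments": {"segments": [[[0, 0, 0.0017], [0, 0, 0]], [[0, 0, 0.0033], [0, 0, 0]], [[0, 0, 0.0033], [0, 0, 0]]]}}

```text
clock: 7.6
position: [491.8, 172.6, 73.7]
ee_rot: [0.785, -0.619, 0.0, -0.0]
contact_force: [-3.9, 1.2, 8.3]
gripper_width: 42.5
grasp_force: 62.2
```

{"name": "inch_along", "arguments": {"segments": [[[0, 0, 0.0017], [0, 0, 0]], [[0, 0, 0.0017], [0, 0, 0]]]}}

```text
clock: 7.8
position: [491.8, 172.6, 73.6]
ee_rot: [0.785, -0.619, 0.0, -0.0]
contact_force: [-6.3, 1.7, 13.9]
gripper_width: 43.1
grasp_force: 63.0
```

Converted, -2 mm / 600 = -0.0033, -1 mm / 600 = -0.0017.

{"name": "inch_along", "arguments": {"segments": [[[0, 0, -0.0017], [0, 0, 0]], [[0, 0, -0.0033], [0, 0, 0]], [[0, 0, -0.0033], [0, 0, 0]], [[0, 0, -0.0033], [0, 0, 0]], [[0, 0, -0.0033], [0, 0, 0]]], "aperture": 85}}

```text
clock: 8.3
position: [491.6, 172.2, 73.0]
ee_rot: [0.785, -0.619, -0.0, 0.0]
contact_force: [-0.5, 1.4, -0.1]
gripper_width: 84.8
grasp_force: 0.0
```

{"name": "inch_along", "arguments": {"segments": [[[0, 0, -0.0333], [0, 0, 0]], [[0, 0, -0.1], [0, 0, 0]], [[0, 0, -0.1667], [0, 0, 0]], [[0, 0, -0.2167], [0, 0, 0]]]}}

```text
clock: 8.7
position: [492.2, 172.5, 205.7]
ee_rot: [0.785, -0.619, 0.001, -0.001]
contact_force: [1.2, -0.0, -0.2]
gripper_width: 84.9
grasp_force: 0.0
```

```bash
python3 -c "
from h import *
tool((626,-269,200),.235)"
```

```text
[460.5 -27.2   5.6] [-0.0022  0.0004  0.0003]
```

Converted, 460 mm / 600 = 0.7667, 414 mm / 600 = 0.69.

{"name": "inch_along", "arguments": {"segments": [[[0.0767, -0.005, 0], [0, 0, 0]], [[0.1533, -0.0083, 0], [0, 0, 0]], [[0.23, -0.0133, 0], [0, 0, 0]], [[0.3067, -0.0183, 0], [0, 0, 0]], [[0.3833, -0.0217, 0], [0, 0, 0]], [[0.46, -0.0267, 0], [0, 0, 0]], [[0.5367, -0.0317, 0], [0, 0, 0]], [[0.6133, -0.0367, 0], [0, 0, 0]], [[0.69, -0.0417, 0], [0, 0, 0]], [[0.7667, -0.045, 0.0083], [0, 0, 0]]]}}

```text
clock: 9.7
position: [625.7, -270.8, 198.6]
ee_rot: [0.785, -0.619, 0.001, -0.0]
contact_force: [0.0, -0.3, -0.2]
gripper_width: 84.9
grasp_force: 0.0
```

{"name": "inch_along", "arguments": {"segments": [[[0, 0, 0.0667], [0, 0, 0]], [[0, 0, 0.1333], [0, 0, 0]], [[0, 0, 0.1667], [0, 0, 0]], [[0, 0, 0.1667], [0, 0, 0]], [[0, 0, 0.1667], [0, 0, 0]]]}}

```text
clock: 10.2
position: [625.5, -269.0, 98.5]
ee_rot: [0.785, -0.619, 0.0, 0.0]
contact_force: [0.4, -0.2, 1.5]
gripper_width: 85.0
grasp_force: 0.0
```

```bash
python3 -c "
from h import *
tool((626,-269,36),.235)
t=arm.get_image('top')[185:265,210:330];s=arm.get_image('scene')
a=cv2.resize(t,(390,260),interpolation=2);b=cv2.resize(s[205:305,200:300],(400,400),interpolation=2);e=cv2.resize(s[110:210,285:405],(390,325),interpolation=2)
L=np.vstack([a,e]);b=cv2.copyMakeBorder(b,0,L.shape[0]-400,0,0,0);cv2.imwrite('pics/c3.png',np.hstack([L,b]))"
```

```text
[ 0.1 -0.5 62.5] [ 0.0003 -0.0006  0.0005]
```

View pics/c3.png

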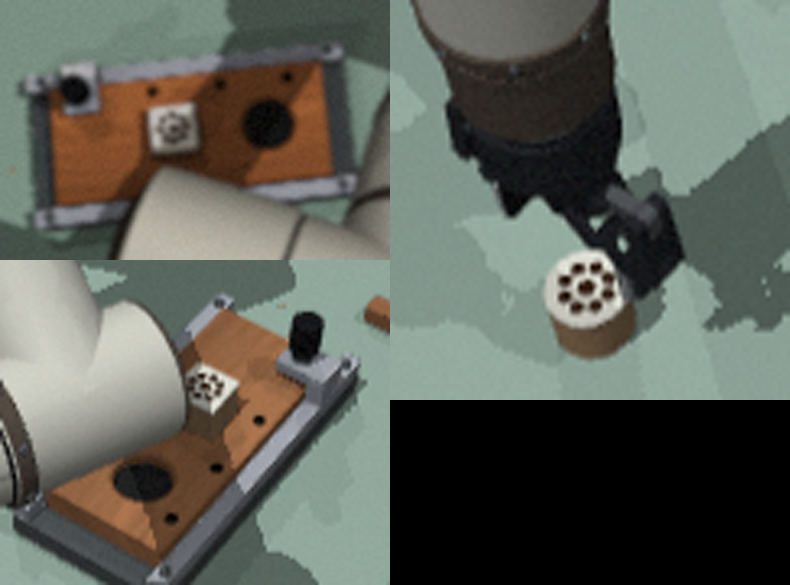

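The square block sits square in its nest, at (173,128) upper left and (210,385) lower left. The round block is at (587,290), under the open fingers, so I'll descend and grip it.

Converted, 62 mm / 600 = 0.1033, 42 mm / 600 = 0.07.

{"name": "inch_along", "arguments": {"segments": [[[0, 0, 0.0333], [0, 0, 0]], [[0, 0, 0.07], [0, 0, 0]], [[0, 0, 0.1033], [0, 0, 0]], [[0, 0, 0.1033], [0, 0, 0]], [[0, 0, 0.1033], [0, 0, 0]]]}}

```text
clock: 10.8
position: [626.1, -268.9, 38.0]
ee_rot: [0.785, -0.619, 0.001, -0.0]
contact_force: [0.3, -0.2, -0.0]
gripper_width: 85.0
grasp_force: 0.0
```

{"name": "inch_along", "arguments": {"segments": [[[0, 0, 0], [0, 0, 0]], [[0, 0, 0], [0, 0, 0]], [[0, 0, 0], [0, 0, 0]], [[0, 0, 0], [0, 0, 0]], [[0, 0, 0], [0, 0, 0]], [[0, 0, 0], [0, 0, 0]], [[0, 0, 0], [0, 0, 0]], [[0, 0, 0], [0, 0, 0]]], "aperture": 35}}

```text
clock: 11.6
position: [626.3, -269.0, 38.3]
ee_rot: [0.785, -0.619, 0.002, -0.0]
contact_force: [0.8, 1.4, 6.0]
gripper_width: 48.1
grasp_force: 62.7
```

{"name": "inch_along", "arguments": {"segments": [[[0, 0, -0.0167], [0, 0, 0]], [[0, 0, -0.0833], [0, 0, 0]], [[0, 0, -0.15], [0, 0, 0]], [[0, 0, -0.2167], [0, 0, 0]], [[0, 0, -0.2667], [0, 0, 0]], [[0, 0, -0.2667], [0, 0, 0]]]}}

```text
clock: 12.2
position: [627.3, -269.6, 202.8]
ee_rot: [0.785, -0.619, 0.005, -0.002]
contact_force: [0.3, -0.1, -0.1]
gripper_width: 48.7
grasp_force: 62.1
```

```bash
python3 -c "
from h import *
c,s=np.cos(.235),np.sin(.235);p=(496.3+80*s-1,157.4-80*c+.5,120);print(p)
tool(p,.235)"
```

```text
(np.float64(513.9274388409933), np.float64(80.09885269338857), 120)
[-367.    29.4   80.5] [-0.0093 -0.0056  0.0006]
```

{"name": "inch_along", "arguments": {"segments": [[[-0.07, 0.005, 0], [0, 0, 0]], [[-0.14, 0.0117, 0], [0, 0, 0]], [[-0.21, 0.0167, 0], [0, 0, 0]], [[-0.28, 0.0217, 0], [0, 0, 0]], [[-0.35, 0.0283, 0], [0, 0, 0]], [[-0.42, 0.0333, 0], [0, 0, 0]], [[-0.49, 0.04, 0], [0, 0, 0]], [[-0.56, 0.045, 0], [0, 0, 0]], [[-0.6117, 0.0483, 0.0167], [0, 0, 0]], [[-0.6117, 0.0483, 0.0833], [0, 0, 0]]]}}

```text
clock: 13.2
position: [513.2, 85.4, 149.5]
ee_rot: [0.787, -0.617, 0.002, -0.005]
contact_force: [1.5, 0.8, -0.9]
gripper_width: 48.2
grasp_force: 62.1
```

{"name": "inch_along", "arguments": {"segments": [[[0, 0, 0.0333], [0, 0, 0]], [[0, 0, 0.0333], [0, 0, 0]], [[0, 0, 0.0333], [0, 0, 0]]]}}

```text
clock: 13.5
position: [511.5, 81.3, 126.3]
ee_rot: [0.785, -0.619, -0.0, 0.0]
contact_force: [0.3, -1.0, 0.8]
gripper_width: 48.5
grasp_force: 62.2
```

```bash
python3 -c "
from h import *
tool((513.9,80.1,76.3),.235)
"
```

```text
[ 1.7 -2.1 50. ] [ 0.0008 -0.0005  0.0002]
```

Converted, 30 mm / 600 = 0.05, 15 mm / 600 = 0.025.

{"name": "inch_along", "arguments": {"segments": [[[0.0033, -0.0033, 0.025], [0, 0, 0]], [[0.0033, -0.0033, 0.05], [0, 0, 0]], [[0.0033, -0.0033, 0.05], [0, 0, 0]], [[0.0033, -0.0033, 0.05], [0, 0, 0]]]}}

```text
clock: 13.9
position: [514.7, 80.0, 97.6]
ee_rot: [0.785, -0.619, 0.001, -0.001]
contact_force: [-0.4, 0.5, -0.9]
gripper_width: 48.2
grasp_force: 62.2
```

```bash
python3 -c "
from h import *
tool((513.9,80.1,76.3),.235)
"
```

```text
[-0.3  0.8 21.3] [-0.002   0.     -0.0001]
```

{"name": "inch_along", "arguments": {"segments": [[[0, 0, 0.0067], [0, 0, 0]], [[0, 0, 0.0133], [0, 0, 0]], [[0, 0, 0.02], [0, 0, 0]], [[0, 0, 0.02], [0, 0, 0]], [[0, 0, 0.02], [0, 0, 0]]]}}

```text
clock: 14.4
position: [513.8, 79.9, 84.2]
ee_rot: [0.785, -0.619, -0.0, 0.0]
contact_force: [-0.6, 0.6, -0.9]
gripper_width: 47.9
grasp_force: 62.2
```

Its bottom is now about 46 mm above the bench and moving freely inside the mouth.

Converted, 9 mm / 600 = 0.015, 7 mm / 600 = 0.0117.

{"name": "inch_along", "arguments": {"segments": [[[0, 0, 0.0067], [0, 0, 0]], [[0, 0, 0.0117], [0, 0, 0]], [[0, 0, 0.015], [0, 0, 0]], [[0, 0, 0.015], [0, 0, 0]]]}}

```text
clock: 14.8
position: [513.7, 79.9, 76.2]
ee_rot: [0.785, -0.619, 0.0, 0.0]
contact_force: [-2.3, -0.3, 7.4]
gripper_width: 48.3
grasp_force: 63.1
```

{"name": "inch_along", "arguments": {"segments": [[[0, 0, 0.0017], [0, 0, 0]], [[0, 0, 0.0033], [0, 0, 0]], [[0, 0, 0.0033], [0, 0, 0]]]}}

```text
clock: 15.1
position: [513.7, 80.0, 76.1]
ee_rot: [0.785, -0.619, 0.0, 0.0]
contact_force: [-8.3, 1.2, 20.4]
gripper_width: 48.7
grasp_force: 64.5
```

Converted, -3 mm / 600 = -0.005, -1 mm / 600 = -0.0017.

{"name": "inch_along", "arguments": {"segments": [[[0, 0, -0.0017], [0, 0, 0]], [[0, 0, -0.005], [0, 0, 0]], [[0, 0, -0.005], [0, 0, 0]], [[0, 0, -0.005], [0, 0, 0]], [[0, 0, -0.005], [0, 0, 0]]], "aperture": 85}}

```text
clock: 15.6
position: [513.8, 79.9, 76.0]
ee_rot: [0.785, -0.619, -0.0, 0.0]
contact_force: [0.4, 0.5, -0.3]
gripper_width: 84.9
grasp_force: 0.0
```

{"name": "inch_along", "arguments": {"segments": [[[0, 0, -0.0333], [0, 0, 0]], [[0, 0, -0.1], [0, 0, 0]], [[0, 0, -0.1667], [0, 0, 0]], [[0, 0, -0.2], [0, 0, 0]], [[0, 0, -0.2], [0, 0, 0]]]}}

```text
clock: 16.1
position: [515.7, 80.6, 199.7]
ee_rot: [0.785, -0.619, 0.002, -0.003]
contact_force: [-0.1, 0.3, -0.0]
gripper_width: 85.2
grasp_force: 0.0
```

```bash
python3 -c "
from h import *
c,s=np.cos(.235),np.sin(.235);p=(496.3+46*c-105*s-.7,157.4+46*s+105*c+.5,102);print(p)
tool(p,.235)"
```

```text
(np.float64(515.8871462224978), np.float64(270.7247831734987), 102)
[-184.7  -43.8   98.3] [-0.0075  0.001   0.0005]
```

Converted, -185 mm / 600 = -0.3083, -160 mm / 600 = -0.2667.

{"name": "inch_along", "arguments": {"segments": [[[-0.0667, -0.015, 0], [0, 0, 0]], [[-0.1333, -0.0317, 0], [0, 0, 0]], [[-0.2, -0.0467, 0], [0, 0, 0]], [[-0.2667, -0.0633, 0], [0, 0, 0]], [[-0.3083, -0.0733, 0], [0, 0, 0]], [[-0.3083, -0.0733, 0.0583], [0, 0, 0]], [[-0.3083, -0.0733, 0.0583], [0, 0, 0]], [[-0.3083, -0.0733, 0.0583], [0, 0, 0]]]}}

```text
clock: 16.9
position: [513.0, 269.3, 160.0]
ee_rot: [0.785, -0.619, -0.0, 0.002]
contact_force: [-0.2, -0.2, -0.0]
gripper_width: 84.8
grasp_force: 0.0
```

```bash
python3 -c "
from h import *
tool((515.9,270.7,102),.235)
t=arm.get_image('top')[185:265,210:330];s=arm.get_image('scene')
a=cv2.resize(t,(390,260),interpolation=2);e=cv2.resize(s[80:210,285:405],(480,520),interpolation=2)
cv2.imwrite('pics/c4.png',np.hstack([cv2.copyMakeBorder(a,0,260,0,0,0)[:520,:320],e]))"
```

```text
[-0.8 -3.4 58. ] [ 0.0034 -0.0023  0.0001]
```

View pics/c4.png

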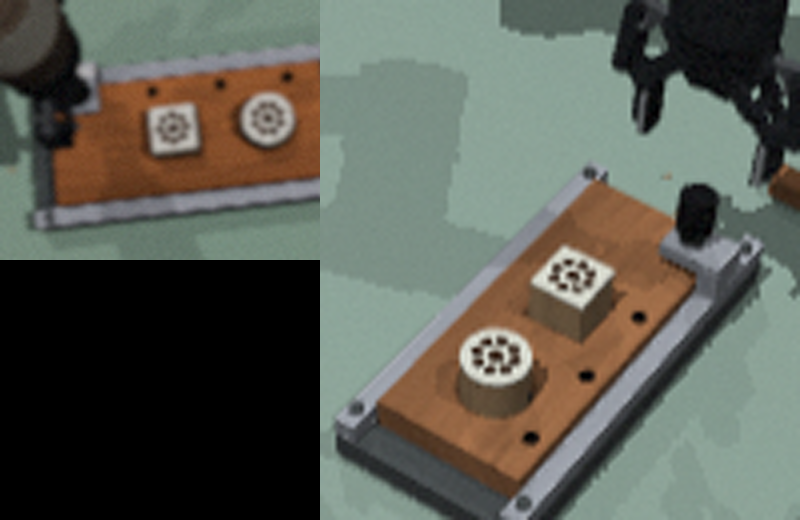

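Both blocks sit level in their nests: square at (573,275), round at (496,355). The fingertips straddle the knob at (698,210), so I'll go down to it.

Converted, 20 mm / 600 = 0.0333, 10 mm / 600 = 0.0167.

{"name": "inch_along", "arguments": {"segments": [[[-0.0017, -0.005, 0.0167], [0, 0, 0]], [[-0.0017, -0.005, 0.0333], [0, 0, 0]], [[-0.0017, -0.005, 0.0333], [0, 0, 0]], [[-0.0017, -0.005, 0.0333], [0, 0, 0]]]}}

```text
clock: 17.4
position: [516.2, 271.5, 141.0]
ee_rot: [0.785, -0.619, -0.0, 0.0]
contact_force: [1.1, -0.1, -0.5]
gripper_width: 85.0
grasp_force: 0.0
```

```bash
python3 -c "
from h import *
tool((515.9,270.7,102),.235)"
```

```text
[ 0.7  0.4 39. ] [ 0.0007 -0.0005 -0.0002]
```

Converted, 38 mm / 600 = 0.0633, 30 mm / 600 = 0.05.

{"name": "inch_along", "arguments": {"segments": [[[0.0017, 0, 0.025], [0, 0, 0]], [[0.0017, 0, 0.05], [0, 0, 0]], [[0.0017, 0, 0.0633], [0, 0, 0]], [[0.0017, 0, 0.0633], [0, 0, 0]], [[0.0017, 0, 0.0633], [0, 0, 0]]]}}

```text
clock: 17.9
position: [516.9, 271.1, 103.8]
ee_rot: [0.785, -0.619, 0.0, -0.0]
contact_force: [0.7, 0.3, -0.2]
gripper_width: 84.8
grasp_force: 0.0
```

{"name": "inch_along", "arguments": {"segments": [[[0, 0, 0], [0, 0, 0]], [[0, 0, 0], [0, 0, 0]], [[0, 0, 0], [0, 0, 0]], [[0, 0, 0], [0, 0, 0]], [[0, 0, 0], [0, 0, 0]], [[0, 0, 0], [0, 0, 0]], [[0, 0, 0], [0, 0, 0]], [[0, 0, 0], [0, 0, 0]], [[0, 0, 0], [0, 0, 0]], [[0, 0, 0], [0, 0, 0]]], "aperture": 10}}

```text
clock: 18.9
position: [515.1, 270.3, 103.8]
ee_rot: [0.785, -0.619, -0.001, 0.001]
contact_force: [-4.8, -0.4, 4.8]
gripper_width: 26.8
grasp_force: 59.2
```

Converted, -14 mm / 600 = -0.0233, -12 mm / 600 = -0.02.

{"name": "inch_along", "arguments": {"segments": [[[0, 0, -0.005], [0, 0, 0]], [[0, 0, -0.01], [0, 0, 0]], [[0, 0, -0.015], [0, 0, 0]], [[0, 0, -0.02], [0, 0, 0]], [[0, 0, -0.0233], [0, 0, 0]], [[0, 0, -0.0233], [0, 0, 0]]]}}

```text
clock: 19.5
position: [515.2, 270.3, 116.4]
ee_rot: [0.785, -0.62, -0.001, 0.002]
contact_force: [-4.2, 0.9, -9.0]
gripper_width: 26.2
grasp_force: 59.6
```

{"name": "inch_along", "arguments": {"segments": [[[0, 0, -0.0017], [0, 0, 0]], [[0, 0, -0.0033], [0, 0, 0]], [[0, 0, -0.005], [0, 0, 0]], [[0, 0, -0.005], [0, 0, 0]]]}}

```text
clock: 19.9
position: [515.2, 270.3, 119.2]
ee_rot: [0.785, -0.62, -0.001, 0.002]
contact_force: [-4.9, 1.3, -11.5]
gripper_width: 26.3
grasp_force: 59.6
```

Converted, -1 mm / 600 = -0.0017.

{"name": "inch_along", "arguments": {"segments": [[[0, 0, -0.0017], [0, 0, 0]], [[0, 0, -0.0017], [0, 0, 0]], [[0, 0, -0.0017], [0, 0, 0]]]}}

```text
clock: 20.2
position: [515.2, 270.3, 120.0]
ee_rot: [0.785, -0.62, -0.001, 0.002]
contact_force: [-4.6, 2.0, -12.9]
gripper_width: 26.5
grasp_force: 60.2
```

{"name": "inch_along", "arguments": {"segments": [[[0, 0, -0.0017], [0, 0, 0]], [[0, 0, -0.0017], [0, 0, 0]], [[0, 0, -0.0017], [0, 0, 0]]]}}

```text
clock: 20.5
position: [515.2, 270.2, 120.1]
ee_rot: [0.785, -0.62, -0.001, 0.002]
contact_force: [-2.5, 4.1, -24.3]
gripper_width: 26.3
grasp_force: 60.4
```

It has hit the stop: the force jumped with no further travel. I'll ease off slightly, wait a second and look.

Converted, 0.4 mm / 600 = 0.0007.

{"name": "inch_along", "arguments": {"segments": [[[0, 0, 0.0007], [0, 0, 0]], [[0, 0, 0.0007], [0, 0, 0]], [[0, 0, 0.0007], [0, 0, 0]], [[0, 0, 0.0007], [0, 0, 0]], [[0, 0, 0.0007], [0, 0, 0]], [[0, 0, 0.0007], [0, 0, 0]], [[0, 0, 0.0007], [0, 0, 0]], [[0, 0, 0.0007], [0, 0, 0]], [[0, 0, 0.0007], [0, 0, 0]], [[0, 0, 0.0007], [0, 0, 0]]]}}

```text
clock: 21.5
position: [515.2, 270.3, 120.1]
ee_rot: [0.785, -0.62, -0.001, 0.002]
contact_force: [-3.9, 3.5, -23.8]
gripper_width: 26.3
grasp_force: 60.4
```

```bash
python3 -c "
from h import *
s=arm.get_image('scene');cv2.imwrite('pics/c5.png',cv2.resize(s[80:210,285:405],(540,585),interpolation=2))"
```

```text
(no output)
```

View pics/c5.png

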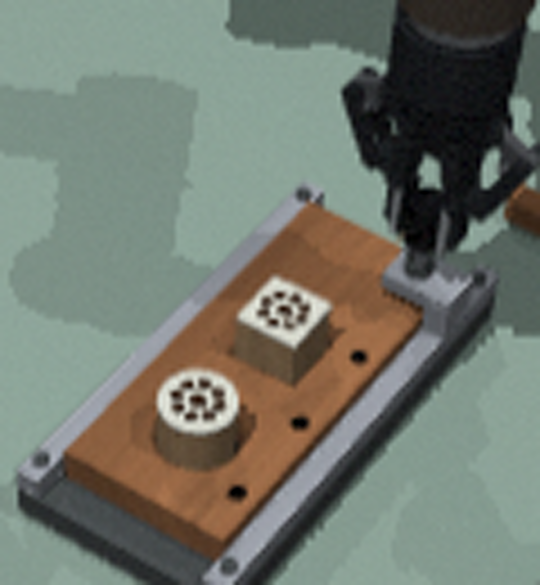

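The knob at (425,215) is held up with the bush showing beneath it at (420,262). Both blocks are seated, and the pull held for a second without slipping.

```bash
python3 -c "
from bench import arm
print(arm.job_done())"
```

```text
the job is handed in; nothing more can be done
None
```

The round and square blocks are home in their own nests, carved face up and released; the knob is pulled up to its stop and still held there, and I handed the job in at about 21.5 s.

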